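# Take the C-clamp off its hooks and set it astride the plates

### The job

Two plates standing on edge in the jig are about to be clamped together. Lift the C-clamp up over the tips of its stand's two hooks, draw it off them, and set it astride the plates at the notch in their top edge, with its screw on the jig's near (-x) side and its back (the bar opposite the screw) resting on the notch floor; lower it until it rests there before you let go. Leave the gauge block, the tape roll and the spanner where they are.

Things in the scene. Friction and masses are not known exactly. Their poses are not given: they have to be found in the camera images.
- c_clamp: loose rigid grey C-clamp, 117x91x17 mm, 0.3 to 0.5 kg; its screw does not turn. Frame: x along back and screw, y from screw to back, z across the thickness (bars z = 2 to 14 mm); origin mid-face at z = 0. Legs at x = -26 to -15 and (anvil) 49 to 58 mm, open between back and screw. It hangs from two hooks under its back, y up, screw below. Centre of mass near x = 6, y = 7 mm
- clamp_spine (a point): middle of the clamp's back, a straight bar 9 mm high (y = 36.5 to 45.5 mm) and 12 mm thick; at x = 15, y = 41, z = 8.4 mm of the clamp. Midway between the hooks: grip here from above, fingers closing along the clamp's z; below the bar the clamp is open for 50 mm. Axes as c_clamp; hanging, z points to the stand's -x (off the hooks)
- clamp_throat (a point): point on the inner face of the clamp's back, straight above the gap between screw pad and anvil (x = 38, y = 36.5, z = 8.4 mm of the clamp; axes as c_clamp): this comes to rest on the notch floor. Beyond it, towards the anvil, the inner corner is bevelled
- clamp_mouth (a point): middle of the gap between the screw's pressure pad (ends at x = 29 mm) and the anvil (x = 48 mm), at x = 38, y = -23, z = 8.4 mm of the clamp: 60 mm below clamp_throat as it hangs. The gap is open downwards (to -y); the anvil leg ends at y = -27 mm
- clamp_bar (a point): middle of the screw's cross bar, at the end away from the anvil: x = -54, y = -23, z = 8.4 mm of the clamp. The bar is 46 mm long, along y; its lower end (y = -46 mm) is the clamp's lowest point, 83 mm below the underside of the back
- clamp_stand: fixed stand, foot 135x160 mm; origin on the bench under the middle of two hooks (7 mm bar, y = -25 and 25 mm) that pass through the clamp and end in upturned tips on the -x side. Saddles 160 mm, tips 177 mm over the bench, 168 mm behind. Lift the clamp 22 to 40 mm (more, and its screw hits the hooks), then draw it 40 mm to the stand's -x. Crossbar and posts at x = 65 mm
- plate_jig: fixed jig, base 120x150x12 mm; origin on the bench under the middle of two 4 mm plates that stand on edge face to face (together x = -4 to 4 mm, about 124 mm long in y, top edge 140 mm over the bench), held by rails 26 mm high reaching 19 mm to either side. Its x axis is square to the plates; -x is the near side
- notch_floor (a point): middle of the floor of the notch in the plates' top edge, mid-thickness, 130 mm over the bench; notch 50 mm long in y, 10 mm deep. Axes as plate_jig. A clamp let go here leans a little, screw side down, until its pad touches the plates, and stays
- gauge_block: bystander: steel block with an upright pin, 30x45x40 mm, loose; origin at the middle of its underside
- tape_roll: bystander: roll of tape, 63 mm across, 19 mm high, loose, lying; origin at the middle of its underside
- spanner_13: bystander: open-end spanner, 32x162x6 mm, loose, lying; origin at the middle of its underside

How it is judged:
By the outcome, as a careful person would: the job done as asked, in the order asked, and still so for the second after the job is handed in, with the robot touching nothing.
It also fails if it takes over 48 s, if anything falls off the work surface, if the arm or the gripper's body presses on something with over 40 N, if the wrist force passes 120 N, or if a joint passes its speed limit or range.

### The arm

A 7-joint arm with a two-finger parallel gripper is mounted at the origin on a cart in front of the work surface, level with it; the furniture and walls round the work are solid. World frame = base frame: x ahead of the robot, y to its left, z up, the work surface at z = 0. Lengths are in m, angles in rad, forces in N, time in s.
With the tool pointing down it reaches from about 0.4 to 0.925 m from the base axis. Payload 5.6 kg.
Tool frame: the origin (TCP) lies between the finger pads; the fingertips stand 14 mm ahead of it and the grasp point (between the pads) lies 5 mm behind it; z points along the fingers, y is the line along which they close (so a half turn about z gives the same grasp; the last joint's range is limited). The gripper opens to 85 mm and grips with 20 to 120 N. Pads are 22 mm wide; open, the fingers measure 114 mm over their backs; the gripper's body (76 mm by 85 mm) begins 54 mm behind the grasp point. The pads swing forward as they close: fully open they stand 13 mm farther back than shut.
Start: joints at [-1.32, 0.468, -0.012, 1.603, 0.006, 1.071, -0.056], TCP at [0.188, 0.622, 0.245] pointing down, gripper open.
Joint ranges: [-2.53, 2.53], [-0.31, 2.02], [-1.57, 1.55], [0.28, 2.44], [-1.29, 4.43], [0.15, 1.84], [-2.92, 2.92]. Speed limits (rad/s): [2.57, 2.57, 3.14, 3.14, 3.14, 3.14, 3.14].

### API

Orientations are given as a unit quaternion [x, y, z, w].
In Python, from workcell import get_obs, capture, close_job, look_for, cut_out gives the robot as it stands.
- The arm moves only by the tool jog_arm, never from a script. Its argument "targets" is text: rows parted by semicolons, each of 7 numbers parted by spaces: the turn, a rotation vector about the tool's x, y, z scaled (see below), then the shift along the tool's x, y, z scaled (see below), then the closure, from 0 (fully open) to 1 (shut). A call has 1 to 10 rows; each row is the pose to reach, as a shift and turn from the pose commanded when the call began, along the tool's axes at that moment, turning the shorter way round; what a row does not reach only later rows make up. The controller multiplies each number of a shift by 40 cm and each number of a turn by 180 degrees. A row lasts 1/12 s, in which the tool goes at most 41.7 mm and 7.16 degrees, less where a joint would pass 70% of its speed; a pose out of reach is approached as far as the arm can. A call with a number of a shift or a turn outside -1 to 1 is refused whole. A call with a gripper value outside its range is refused whole. The fingers move at their own pace and stop on an object; "squeeze" is the grip in N (left out, the last holds). Time passes only in rows, so rows that repeat a pose let the fingers close. It gives the time, the measured TCP pose, the force, the opening and the grip force at its end, in the units of the state.
- get_obs(): the state, without advancing time (a new reading comes with each control period).
- capture(name): name is "side" or "top"; returns a dict with "color" (400x640x3 uint8, red, green, blue), "depth" (400x640 float32, m along the optical axis (not along the pixel's ray), 0 where there is no reading), "fovy" (degrees; the focal length in pixels is half the picture's height over the tangent of half this angle, whatever the lens; pixels are square), "cx", "cy" (the principal point, pixels), "k1" (the pictures are not rectified: a ray, as slopes to the right and down, at radius r is drawn at 1 + k1 r^2 times it, then the intrinsics apply), "extrinsics" (4x4, takes a point from camera to world coordinates). Camera axes: x right, y up, looking along -z (the intrinsics and any distortion apply to the point x, -y, -z); pixel columns grow to the right and rows downward; lengths in m; the calibration is good to about 2 mm. A picture is of the moment at which its call begins.
- close_job(): hands the job in; it is judged then, once.
Trained networks look in the newest picture that a camera, given by its name, has taken for a name from the list of things; names that differ only in an ending like _2 or _b are one class to them, and where a whole thing is asked for, a point or a joint stands for the part that bears it (a point fixed in the world has none). Each returns a list of dicts, best first, with "score" (0 to 1); they miss things now and then, are a little off and sometimes report something else, mostly with a low value. They report only what shows in the picture. A call takes as long as a camera call.
- look_for(camera, name): "pixel" ([column, row] in pixels, amid what is visible of it).
- cut_out(camera, name): "region" (400x640 bool, what is visible of it) and "pixel" ([column, row] in pixels, amid what is visible of it).
The state is a dict: "clock": time; "joint_positions": joint angles; "qd": joint speeds; "joint_torque": joint torques, N m; "eef_pos": TCP position; "orientation": TCP orientation; "ft_force": force on the tool from outside, world axes, zero at the start; "torque": the same for the moment, N m; "opening": finger opening in m; "finger_force": force on a finger pad.
Only numpy, scipy, OpenCV 4.12 (cv2) and the standard library are available. Lean on these libraries where they do the work, as an engineer would, in place of code of your own. Each camera call takes 0.05 s, during which the arm holds its last target. There are 200 camera calls.

## Working session

There is one attempt and no reset: what is moved stays moved. The work goes in short steps, Python scripts to look and compute and a tool call to move; the robot and the scene stay as the last step left them, time stands still between calls to the robot, and variables do not carry over. Pictures are saved under pics/ and viewed, at most 12 in all, crops included, and the job is handed in when it is done.

Besides the shell and the picture viewer there is one more tool, called as a command line: name --argument value ..., lists and objects as JSON in quotes. jog_arm: Moves the arm, as the interface text tells. Shifts and turns lie within -1 to 1; 1 stands for 40 cm of shift or 180 degrees of turn. Its arguments: {"type":"object","properties":{"targets":{"type":"string"},"squeeze":{"type":"number"}},"required":["targets"]}

```bash
mkdir -p pics; cat > h.py <<'E'
import numpy as np, cv2
from workcell import *
from scipy.spatial.transform import Rotation as R
def K(c):
    f=200/np.tan(np.radians(c["fovy"])/2); return np.array([[f,0,c["cx"]],[0,f,c["cy"]],[0,0,1]]),np.array([c["k1"],0,0,0,0.])
def cloud(c):
    k,d=K(c); v,u=np.mgrid[:400,:640]
    p=cv2.undistortPoints(np.stack([u,v],-1).reshape(-1,1,2).astype(float),k,d).reshape(400,640,2)
    z=c["depth"].astype(float); P=np.stack([p[...,0]*z,-p[...,1]*z,-z],-1)
    E=np.array(c["extrinsics"]); W=P@E[:3,:3].T+E[:3,3]; W[z==0]=np.nan; return W
def proj(c,pts):
    k,d=K(c);E=np.array(c["extrinsics"]);q=(np.atleast_2d(pts)-E[:3,3])@E[:3,:3]
    q=q*[1,-1,-1]; return cv2.projectPoints(q.reshape(-1,1,3),np.zeros(3),np.zeros(3),k,d)[0].reshape(-1,2)
def save(c,n): cv2.imwrite(f"pics/{n}.png",cv2.cvtColor(c["color"],cv2.COLOR_RGB2BGR))
E
cat > a.py <<'E'
from h import *
for n in ["side","top"]:
    c=capture(n); save(c,n+"0"); W=cloud(c); np.savez(n+"0.npz",W=W,**c)
    print(n,np.round(c["extrinsics"],3).tolist(),c["fovy"])
    for t in ["c_clamp","clamp_stand","plate_jig","gauge_block","tape_roll","spanner_13","clamp_spine","notch_floor"]:
        for r in (cut_out(n,t) if t not in("clamp_spine","notch_floor") else look_for(n,t))[:2]:
            s=t,round(r["score"],2),np.round(r["pixel"])
            if "region" in r:
                w=W[r["region"]]; w=w[~np.isnan(w[:,0])]; s+=(len(w),np.round(np.nanpercentile(w,[2,50,98],axis=0),3).tolist()) if len(w) else ()
            else:
                u,v=np.round(r["pixel"]).astype(int); s+=(np.round(W[v,u],3),)
            print(*s)
print(get_obs())
E
python3 a.py
```

```text
side [[0.822, 0.217, -0.527, 0.084], [-0.569, 0.302, -0.764, -0.562], [-0.006, 0.928, 0.372, 0.467], [0.0, 0.0, 0.0, 1.0]] 49.23052459325751
c_clamp 0.86 [272. 187.] 365 [[0.497, 0.213, -0.001], [0.506, 0.236, 0.124], [0.639, 0.455, 0.17]]
clamp_stand 0.71 [290. 226.] 2686 [[0.455, 0.167, 0.003], [0.541, 0.235, 0.01], [0.593, 0.325, 0.169]]
plate_jig 0.71 [384. 289.] 5276 [[0.475, -0.164, 0.004], [0.53, -0.108, 0.026], [0.584, -0.02, 0.138]]
plate_jig 0.45 [286. 226.] 2905 [[0.454, 0.166, -0.0], [0.542, 0.233, 0.01], [0.597, 0.337, 0.17]]
gauge_block 0.58 [382. 288.] 5405 [[0.475, -0.164, 0.003], [0.531, -0.108, 0.025], [0.586, -0.017, 0.139]]
gauge_block 0.48 [366. 238.] 69 [[0.654, 0.096, -0.002], [0.659, 0.104, 0.015], [0.677, 0.129, 0.024]]
tape_roll 0.68 [246. 284.] 707 [[0.333, 0.065, 0.001], [0.362, 0.087, 0.016], [0.39, 0.123, 0.021]]
spanner_13 0.5 [334. 207.] 158 [[0.691, 0.223, 0.001], [0.713, 0.285, 0.005], [0.734, 0.371, 0.006]]
clamp_spine 0.93 [272. 184.] [0.496 0.216 0.145]
notch_floor 0.77 [384. 291.] [ 0.536 -0.1    0.034]
top [[0.014, 0.991, -0.137, 0.436], [-1.0, 
[... 1146 characters left out ...]
99297,  0.46745835, -0.01160524,  1.60270143,  0.0059898 ,
        1.07135074, -0.05629325]), 'qd': array([ 1.41911011e-04,  2.15771106e-03, -5.67741043e-04,  9.07289659e-04,
       -2.15218676e-05, -1.72087534e-03, -1.58714540e-03]), 'joint_torque': array([ 5.56152427e-04, -5.32218182e+01,  2.20483413e-02, -2.51630062e+01,
        1.15860734e-02,  1.25749055e-03,  9.98276192e-06]), 'eef_pos': array([0.18827706, 0.62215804, 0.24531682]), 'orientation': array([1.46405940e-01, 9.89224594e-01, 5.67881832e-05, 1.97306083e-05]), 'ft_force': array([-0.52220268, -0.33261177, -0.70829683]), 'torque': array([-0.05186963, -0.02487528,  0.00084015]), 'finger_force': 0.0, 'opening': 0.08536443770443192}
```

```bash
python3 - <<'E'
import cv2
t=cv2.imread("pics/top0.png");s=cv2.imread("pics/side0.png")
cv2.imwrite("pics/topc.png",cv2.resize(t[110:310,200:460],None,fx=3,fy=3,interpolation=cv2.INTER_CUBIC))
cv2.imwrite("pics/sidec.png",cv2.resize(s[130:390,200:500],None,fx=2.3,fy=2.3,interpolation=cv2.INTER_CUBIC))
E
```

```text
(no output)
```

View pics/topc.png

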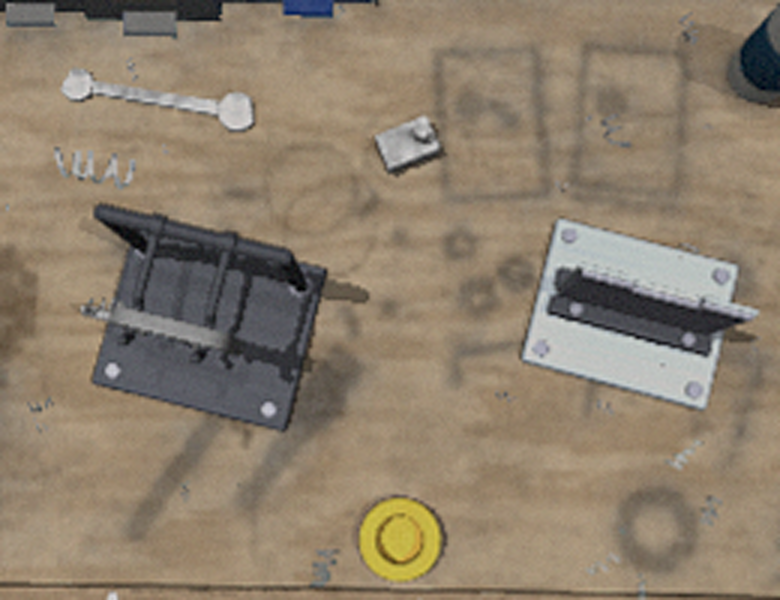

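View pics/sidec.png

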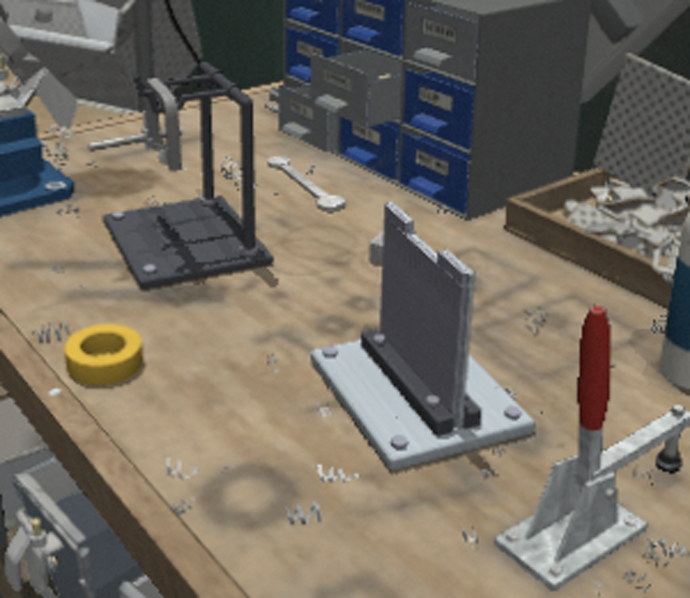

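```bash
cat > fit.py <<'E'
from h import *
from types import SimpleNamespace
d=dict(np.load("top0.npz")); W=d["W"]; s=dict(np.load("side0.npz"));
def rect(p):
    (c,(w,h),a)=cv2.minAreaRect((p[:,:2]*1000).astype(np.float32)); return np.round(c,1),round(w,1),round(h,1),round(a,2)
c=capture("top"); W=cloud(c)
st=cut_out("top","clamp_stand")[0]["region"]; jg=cut_out("top","plate_jig")[0]["region"]; cl=cut_out("top","c_clamp")[0]["region"]
f=lambda m,lo,hi: W[m&(W[...,2]>lo)&(W[...,2]<hi)]
print("stand foot",rect(f(st|cl,.004,.02)),"z",np.median(f(st,.004,.02)[:,2]))
print("jig base",rect(f(jg,.004,.02)),"z",np.median(f(jg,.004,.02)[:,2]))
p=f(jg,.132,.15);print("plates top",len(p),rect(p),np.percentile(p[:,2],[5,50,95]))
p=f(cl,.155,.19);print("clamp",len(p),rect(p),np.percentile(p[:,2],[5,50,95]))
v=np.linalg.svd(p[:,:2]-p[:,:2].mean(0),full_matrices=False)[2][0];print(np.degrees(np.arctan2(v[1],v[0])),p.mean(0))
W=s["W"];m=(W[...,0]>.45)&(W[...,0]<.64)&(W[...,1]>-.18)&(W[...,1]<.02)
p=f(m,.06,.122); # plate near face
A=p-p.mean(0);n=np.linalg.svd(A,full_matrices=False)[2][2];print("face pts",len(p),p.mean(0),n,np.std(A@n))
p=f(m,.125,.15);print("side plates top",rect(p),np.percentile(p[:,2],[50,98]))
E
python3 fit.py
```

```text
stand foot (array([530.1, 253.8]), 164.9, 133.8, 77.47) z 0.010820712315845138
jig base (array([544. , -84.5]), 152.7, 120.1, 75.62) z 0.012764290093696062
plates top 188 (array([544.4, -83.4]), 124.4, 8.8, 76.08) [0.13279076 0.14011504 0.14251815]
clamp 228 (array([512.1, 256.1]), 82.9, 13.1, 76.67) [0.1614711  0.17061149 0.17292381]
76.95293837391884 [0.51233925 0.25567402 0.16953573]
face pts 1284 [ 0.53698572 -0.09600696  0.09159096] [-0.97405001  0.22632095 -0.00232419] 0.0015016639001154321
side plates top (array([542.2, -86.7]), 127.9, 9.4, 75.88) [0.13293463 0.14054236]
```

```bash
cat > go.py <<'E'
import sys; from h import *
# go.py x y z yaw_of_tool_y_deg
def go(x,y,z,a,ref=None):
    o=get_obs(); R0=R.from_quat(o["orientation"]); a=np.radians(a)
    Y=np.array([np.cos(a),np.sin(a),0]);Z=np.array([0,0,-1.]);T=R.from_matrix(np.stack([np.cross(Y,Z),Y,Z],1))
    rv=(R0.inv()*T).as_rotvec()/np.pi; t=R0.inv().apply(np.array([x,y,z])-o["eef_pos"])/.4
    print(np.round(rv,4),np.round(t,4),"t",o["clock"],"pos",np.round(o["eef_pos"],4),"op",o["opening"],"q",np.round(o["joint_positions"],2),"f",np.round(o["ft_force"],1))
if __name__=="__main__": go(*map(float,sys.argv[1:5]))
E
python3 go.py .512 .257 .30 -13
```

```text
[0.     0.     0.4787] [-1.039  -0.6393 -0.1367] t 1.1 pos [0.1883 0.6221 0.2453] op 0.08535839914017672 q [-1.32  0.47 -0.01  1.6   0.01  1.07 -0.06] f [-0.1 -0.4 -0.1]
```

jog_arm --targets "0 0 0.2 -0.4 -0.24 -0.137 0.4; 0 0 0.3 -0.7 -0.43 -0.137 0.4; 0 0 0.4 -0.9 -0.55 -0.137 0.4; 0 0 0.4 -0.95 -0.58 -0.137 0.4; 0 0 0.4 -0.95 -0.58 -0.137 0.4; 0 0 0.4 -0.95 -0.58 -0.137 0.4; 0 0 0.4 -0.95 -0.58 -0.137 0.4; 0 0 0.4 -0.95 -0.58 -0.137 0.4; 0 0 0.45 -0.95 -0.58 -0.137 0.4; 0 0 0.4787 -0.95 -0.58 -0.137 0.4" --squeeze 60

```text
clock: 1.93
eef_pos: [0.4642, 0.3125, 0.2975]
orientation: [0.7, 0.714, 0.0, -0.0]
ft_force: [0.8, 1.0, 0.2]
opening: 0.0516
finger_force: 0.0
```

```bash
python3 go.py .512 .257 .23 -13
```

```text
[ 0.0001 -0.0003  0.0789] [-0.1415  0.1164  0.1686] t 1.9333 pos [0.4642 0.3125 0.2975] op 0.051620726809609684 q [-0.96  0.26  0.37  1.79 -0.11  1.1  -0.53] f [0.8 1.  0.2]
```

jog_arm --targets "0 0 0.04 -0.07 0.06 0.05 0.4; 0 0 0.079 -0.1415 0.1164 0.1 0.4; 0 0 0.079 -0.1415 0.1164 0.15 0.4; 0 0 0.079 -0.1415 0.1164 0.1686 0.4; 0 0 0.079 -0.1415 0.1164 0.1686 0.4; 0 0 0.079 -0.1415 0.1164 0.1686 0.4"

```text
clock: 2.43
eef_pos: [0.5107, 0.2603, 0.2296]
orientation: [0.78, 0.626, -0.0, -0.0]
ft_force: [0.3, 0.1, -0.4]
opening: 0.0512
finger_force: 0.0
```

```bash
cat > v.py <<'E'
import sys; from h import *
n=sys.argv[1]; x0,y0,x1,y1,f=map(int,sys.argv[3:8]); c=capture(n); save(c,sys.argv[2])
i=cv2.imread(f"pics/{sys.argv[2]}.png")[y0:y1,x0:x1]; cv2.imwrite(f"pics/{sys.argv[2]}.png",cv2.resize(i,None,fx=f,fy=f,interpolation=cv2.INTER_CUBIC))
E
python3 v.py side b1 200 100 330 240 5; python3 go.py .512 .257 .160 -13
```

```text
[ 0.0001 -0.0004  0.0027] [-0.0083  0.0042  0.1757] t 2.4833 pos [0.511  0.2605 0.2303] op 0.05143898180040511 q [-0.87  0.37  0.43  1.83 -0.18  0.98 -0.58] f [0.2 0.8 0.6]
```

View pics/b1.png

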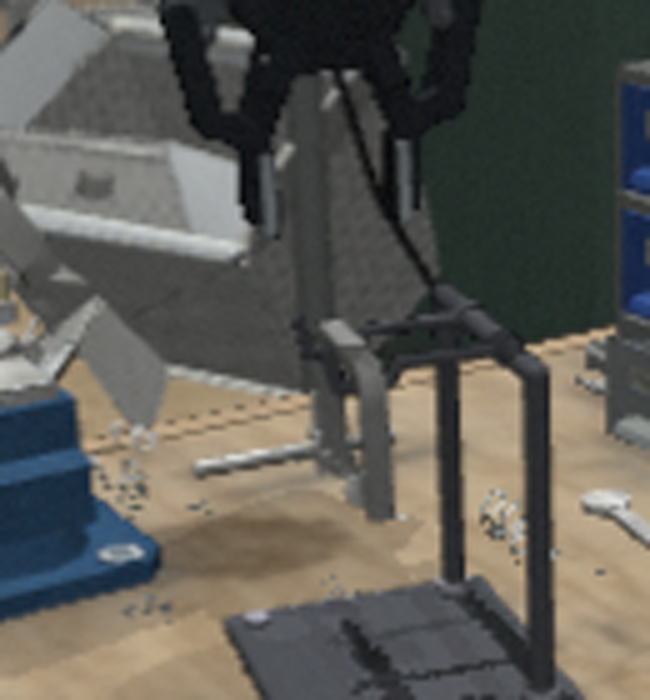

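jog_arm --targets "0 0 0.0027 -0.0083 0.0042 0 0.4; 0 0 0.0027 -0.0083 0.0042 0.03 0.4; 0 0 0.0027 -0.0083 0.0042 0.06 0.4; 0 0 0.0027 -0.0083 0.0042 0.09 0.4; 0 0 0.0027 -0.0083 0.0042 0.12 0.4; 0 0 0.0027 -0.0083 0.0042 0.15 0.4; 0 0 0.0027 -0.0083 0.0042 0.17 0.4; 0 0 0.0027 -0.0083 0.0042 0.1757 0.4;  0 0 0.0027 -0.0083 0.0042 0.1757 0.4;  0 0 0.0027 -0.0083 0.0042 0.1757 0.4"

```text
clock: 3.32
eef_pos: [0.5125, 0.2553, 0.1592]
orientation: [0.784, 0.621, 0.0, 0.0]
ft_force: [0.5, -0.3, -0.0]
opening: 0.0511
finger_force: 0.0
```

```bash
python3 v.py side b2 220 100 320 200 6; python3 go.py .512 .257 .160 -13
```

```text
[ 0.0002 -0.0002 -0.001 ] [ 0.0036 -0.0026 -0.0011] t 3.3667 pos [0.5127 0.2554 0.1596] op 0.05153652153974472 q [-0.84  0.46  0.41  1.89 -0.24  0.84 -0.54] f [ 0.6  0.9 -0.6]
```

View pics/b2.png

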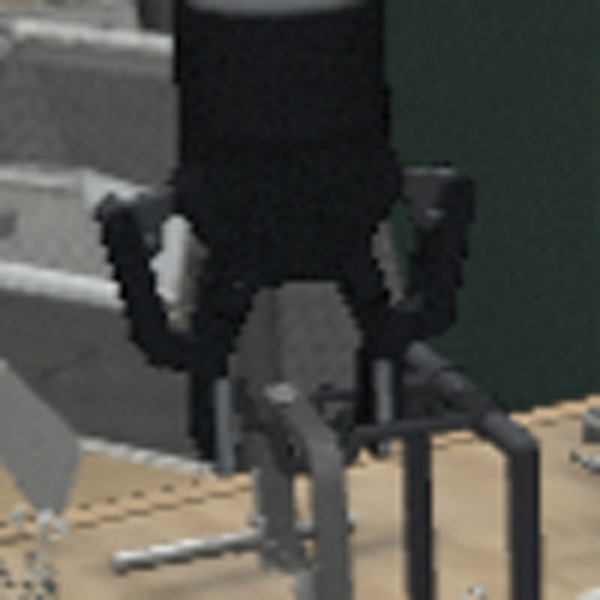

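jog_arm --targets "0 0 0 0.0036 -0.0026 -0.001 0.6; 0 0 0 0.0036 -0.0026 -0.001 0.7; 0 0 0 0.0036 -0.0026 -0.001 0.75; 0 0 0 0.0036 -0.0026 -0.001 0.8;0 0 0 0.0036 -0.0026 -0.001 0.85;0 0 0 0.0036 -0.0026 -0.001 0.9;0 0 0 0.0036 -0.0026 -0.001 1;0 0 0 0.0036 -0.0026 -0.001 1;0 0 0 0.0036 -0.0026 -0.001 1;0 0 0 0.0036 -0.0026 -0.001 1" --squeeze 70

```text
clock: 4.2
eef_pos: [0.5119, 0.257, 0.1599]
orientation: [0.784, 0.621, 0.0, 0.0]
ft_force: [1.1, 0.7, 3.4]
opening: 0.0109
finger_force: 68.3
```

```bash
python3 go.py .512 .257 .192 -13
```

```text
[ 0.0002 -0.0002 -0.0009] [ 0.0001  0.0003 -0.0802] t 4.2 pos [0.5119 0.257  0.1599] op 0.010850014899740388 q [-0.84  0.46  0.41  1.89 -0.24  0.84 -0.54] f [1.1 0.7 3.4]
```

jog_arm --targets "0 0 0 0 0 -0.01 1;0 0 0 0 0 -0.02 1;0 0 0 0 0 -0.03 1;0 0 0 0 0 -0.04 1;0 0 0 0 0 -0.05 1;0 0 0 0 0 -0.06 1;0 0 0 0 0 -0.07 1;0 0 0 0 0 -0.075 1;0 0 0 0 0 -0.075 1;0 0 0 0 0 -0.075 1"

```text
clock: 5.03
eef_pos: [0.5115, 0.257, 0.1896]
orientation: [0.783, 0.621, 0.0, -0.0]
ft_force: [0.1, -1.0, -6.4]
opening: 0.0105
finger_force: 68.3
```

```bash
python3 v.py side b3 220 90 320 190 6; python3 go.py .4535 .2705 .190 -13
```

```text
[-0.0001  0.     -0.0009] [ 0.0002 -0.1486 -0.0014] t 5.0833 pos [0.5114 0.2569 0.1894] op 0.01068502193000508 q [-0.85  0.42  0.42  1.87 -0.21  0.9  -0.56] f [-0.1  0.1 -4.9]
```

View pics/b3.png

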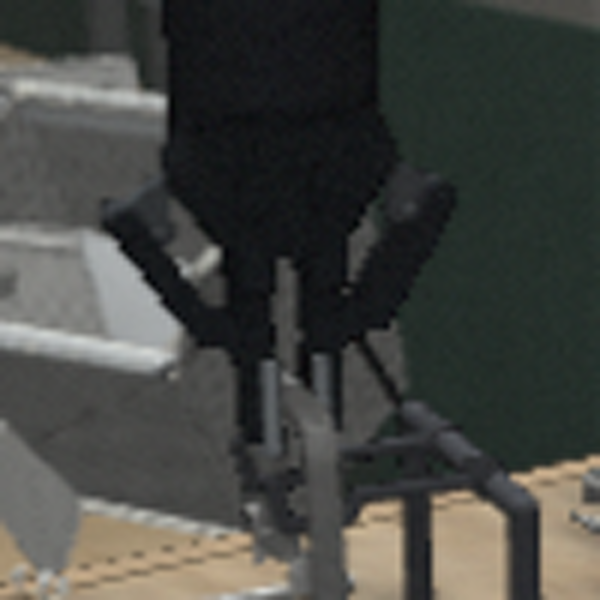

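jog_arm --targets "0 0 0 0 -0.015 0 1;0 0 0 0 -0.03 0 1;0 0 0 0 -0.05 0 1;0 0 0 0 -0.07 0 1;0 0 0 0 -0.09 0 1;0 0 0 0 -0.11 0 1;0 0 0 0 -0.13 0 1;0 0 0 0 -0.15 0 1;0 0 0 0 -0.165 0 1;0 0 0 0 -0.165 0 1"

```text
clock: 5.92
eef_pos: [0.4456, 0.2725, 0.1895]
orientation: [0.783, 0.622, -0.0, -0.0]
ft_force: [0.2, -0.3, -5.2]
opening: 0.0107
finger_force: 68.4
```

```bash
python3 v.py side b4 190 90 310 210 5; python3 go.py .449 .2715 .27 -13
```

```text
[-0.     -0.0001 -0.0006] [-0.0006  0.0063 -0.201 ] t 5.9667 pos [0.4466 0.2723 0.1896] op 0.01055188976856853 q [-0.95  0.33  0.41  1.99 -0.18  0.86 -0.67] f [-0.3  0.5 -5.5]
```

View pics/b4.png

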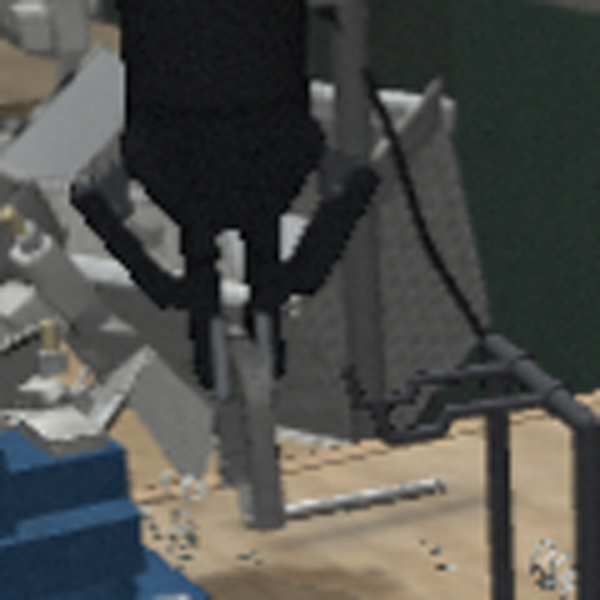

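jog_arm --targets "0 0 0 0 0 -0.05 1;0 0 0 0 0 -0.1 1;0 0 0 0 0 -0.15 1;0 0 0 0 0 -0.2 1;0 0 0 0 0 -0.25 1;0 0 0 0 0 -0.25 1"

```text
clock: 6.47
eef_pos: [0.4498, 0.2727, 0.2935]
orientation: [0.784, 0.621, 0.004, 0.0]
ft_force: [1.5, 0.8, -4.7]
opening: 0.0103
finger_force: 68.8
```

```bash
python3 go.py .5217 -.079 .29 76.2; python3 - <<'E'
from h import *
W=np.load("side0.npz")["W"]; print(W[304,456],W[270,457],W[330,470])
E
```

```text
[ 2.900e-03 -3.000e-04 -4.968e-01] [-0.815   0.376   0.0054] t 6.4667 pos [0.4498 0.2727 0.2935] op 0.010330455429727197 q [-0.99  0.2   0.44  1.88 -0.1   1.07 -0.74] f [ 1.5  0.8 -4.7]
[ 0.5116699  -0.26430266  0.11256618] [ 0.50820617 -0.2609224   0.16564163] [ 0.55208735 -0.26634473  0.05069178]
```

jog_arm --targets "0 0 -0.02 -0.06 0.03 0 1;0 0 -0.05 -0.14 0.065 0 1;0 0 -0.09 -0.22 0.1 0 1;0 0 -0.13 -0.3 0.14 0 1;0 0 -0.17 -0.38 0.175 0 1;0 0 -0.21 -0.46 0.21 0 1;0 0 -0.25 -0.54 0.25 0 1;0 0 -0.29 -0.62 0.286 0 1;0 0 -0.32 -0.69 0.318 0 1;0 0 -0.35 -0.74 0.34 0 1"

```text
clock: 7.3
eef_pos: [0.5122, -0.0506, 0.2885]
orientation: [0.356, 0.935, -0.001, 0.0]
ft_force: [0.3, -0.5, -4.1]
opening: 0.0104
finger_force: 68.8
```

```bash
python3 go.py .5217 -.079 .25 76.2
```

```text
[-4.000e-04  1.000e-04 -1.549e-01] [-0.065  -0.0371  0.0964] t 7.3 pos [ 0.5122 -0.0506  0.2885] op 0.010364024578355576 q [-0.44  0.2   0.55  1.91 -0.12  1.06  1.  ] f [ 0.3 -0.5 -4.1]
```

jog_arm --targets "0 0 -0.02 -0.02 -0.01 0 1;0 0 -0.05 -0.04 -0.02 0.02 1;0 0 -0.08 -0.065 -0.037 0.04 1;0 0 -0.11 -0.065 -0.037 0.06 1;0 0 -0.14 -0.065 -0.037 0.08 1;0 0 -0.155 -0.065 -0.037 0.095 1;0 0 -0.155 -0.065 -0.037 0.095 1;0 0 -0.155 -0.065 -0.037 0.095 1;0 0 -0.155 -0.065 -0.037 0.095 1"

```text
clock: 8.05
eef_pos: [0.5219, -0.0759, 0.2513]
orientation: [0.122, 0.993, -0.0, 0.0]
ft_force: [0.4, 0.1, -4.9]
opening: 0.0104
finger_force: 68.8
```

```bash
python3 v.py side b5 300 120 460 270 4; python3 go.py .5217 -.079 .23 76.2
python3 - <<'E'
from h import *
for n in("side","top"):
    c=capture(n);W=cloud(c)
    for t in("c_clamp","clamp_mouth","clamp_throat","clamp_bar"):
        for r in look_for(n,t)[:1]:
            u,v=np.round(r["pixel"]).astype(int);print(n,t,round(r["score"],2),u,v,W[v,u].round(3))
    for r in cut_out(n,"c_clamp")[:1]:
        p=W[r["region"]];p=p[(p[:,2]>.16)];print(len(p),np.percentile(p,[2,50,98],axis=0).round(3).tolist())
        np.save(n+"5.npy",p)
# model anvil leg end etc. projected into side view
E
```

```text
[-0.      0.0002 -0.0012] [-0.0012 -0.0079  0.054 ] t 8.1 pos [ 0.522  -0.0758  0.2516] op 0.010756507999765207 q [-0.33  0.26  0.48  1.92 -0.14  0.99  1.55] f [-0.4 -0.7 -4.3]
side c_clamp 0.74 354 193 [ 0.487 -0.071  0.218]
side clamp_mouth 0.95 355 193 [ 0.487 -0.073  0.219]
side clamp_throat 0.83 358 189 [0.799 0.292 0.043]
side clamp_bar 0.9 355 190 [ 0.489 -0.071  0.223]
1046 [[0.454, -0.092, 0.188], [0.501, -0.074, 0.214], [0.561, -0.059, 0.262]]
top c_clamp 0.61 424 230 [ 0.488 -0.06   0.255]
top clamp_mouth 0.6 425 228 [ 0.491 -0.061  0.259]
top clamp_throat 0.56 424 228 [ 0.491 -0.061  0.253]
top clamp_bar 0.88 421 228 [ 0.493 -0.06   0.231]
321 [[0.455, -0.074, 0.194], [0.492, -0.064, 0.211], [0.517, -0.054, 0.264]]
```

View pics/b5.png

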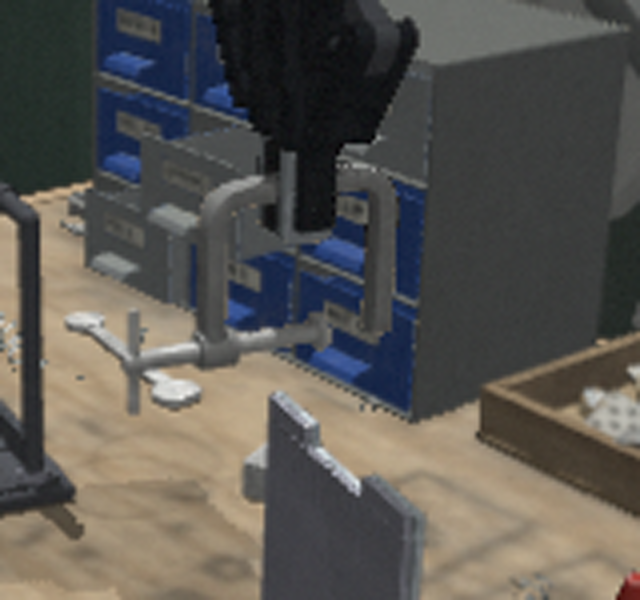

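```bash
python3 - <<'E'
from h import *
p=np.load("side5.npy"); T=np.array([.522,-.0758,.2516]); a=np.radians(-13.8); u=np.array([np.cos(a),np.sin(a),0]); w=np.array([-u[1],u[0],0])
q=(p-T)*1000; x=q@u; y=q@w; z=q[:,2]
h=lambda m,v:(m.sum(),np.percentile(v[m],[3,50,97]).round(1) if m.sum() else 0)
for lo,hi in((-20,-10),(-30,-20),(-40,-30),(-50,-40)):
    m=(z>lo)&(z<hi)
    print(lo,"screwleg x",h(m&(x<-20)&(x>-55),x),"anvil x",h(m&(x>20)&(x<60),x), "anvil y",h(m&(x>20)&(x<60),y))
m=(x>-28)&(x<-16)&(z>-9)&(z<14);print("back left",h(m,z),h(m,y)); m=(x>16)&(x<30)&(z>-9)&(z<14);print("back right",h(m,z),h(m,y))
m=(z<-50)&(z>-75);print("screw z",h(m&(x>-62)&(x<-45),z),h(m&(x>-15)&(x<10),z));print("x all",h(m,x));print("low",z.min(),"bar x",h(z<-72,x))
m=(z<-52)&(x>-10);print("pad",h(m,x))
m=(x>18)&(x<45);print("anvil bottom",np.sort(z[m])[:8].round(1))
E
```

```text
-20 screwleg x (np.int64(37), array([-41.2, -39. , -34.3])) anvil x (np.int64(44), array([33.5, 35.5, 42.5])) anvil y (np.int64(44), array([-6.9, -4.8,  2.5]))
-30 screwleg x (np.int64(38), array([-41.1, -38.8, -33.8])) anvil x (np.int64(47), array([33.8, 36. , 42. ])) anvil y (np.int64(47), array([-7.1, -4.3,  5.3]))
-40 screwleg x (np.int64(46), array([-41.4, -38.8, -32.2])) anvil x (np.int64(46), array([33.8, 35.6, 42.6])) anvil y (np.int64(46), array([-7.1, -4.8,  4.2]))
-50 screwleg x (np.int64(49), array([-40.8, -37.8, -31.2])) anvil x (np.int64(41), array([34.3, 36.1, 41.8])) anvil y (np.int64(41), array([-7.5, -4.8,  3.8]))
back left (np.int64(50), array([ 2.3,  7.7, 10.5])) (np.int64(50), array([-6.9, -4.5,  3.8]))
back right (np.int64(53), array([ 2.2,  7.5, 10.9])) (np.int64(53), array([-7. , -5.3,  1.9]))
screw z (np.int64(48), array([-60.9, -57.2, -54.5])) (np.int64(79), array([-61.3, -56.1, -53.6]))
x all (np.int64(384), array([-70.7, -28.6,  38.3]))
low -74.67653910883404 bar x (np.int64(2), array([-69.7, -69.5, -69.2]))
pad (np.int64(122), array([-8.7, 10. , 40.8]))
anvil bottom [-61.4 -59.6 -59.5 -59.5 -58.9 -58.5 -58.4 -58.3]
```

jog_arm --targets "0 0 0 -0.0012 -0.0079 0 1;0 0 0 -0.0012 -0.0079 0.01 1;0 0 0 -0.0012 -0.0079 0.03 1;0 0 0 -0.0012 -0.0079 0.05 1;0 0 0 -0.0012 -0.0079 0.07 1;0 0 0 -0.0012 -0.0079 0.08 1;0 0 0 -0.0012 -0.0079 0.08 1;0 0 0 -0.0012 -0.0079 0.08 1"

```text
clock: 9.37
eef_pos: [0.5213, -0.0788, 0.2191]
orientation: [0.121, 0.993, -0.0, -0.0]
ft_force: [0.3, -0.4, -4.6]
opening: 0.0103
finger_force: 68.8
```

```bash
python3 v.py side b6 320 140 460 270 4; python3 go.py .5217 -.079 .14 76.2
```

```text
[-0.      0.     -0.0008] [-0.0002 -0.0003  0.1987] t 9.4167 pos [ 0.5216 -0.0789  0.2195] op 0.010891140241347316 q [-0.31  0.3   0.47  1.95 -0.17  0.92  1.58] f [ 0.4 -0.5 -4.2]
```

View pics/b6.png

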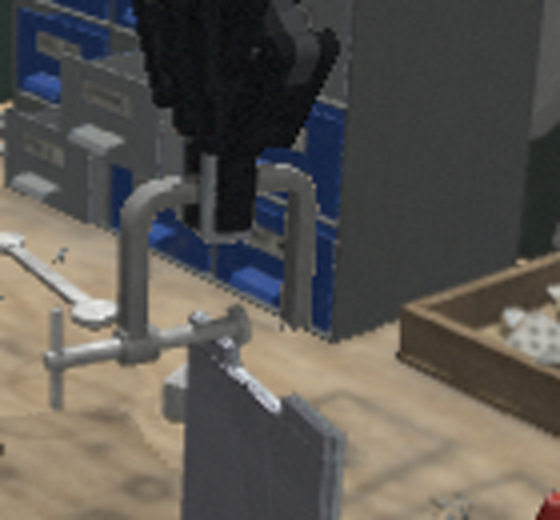

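jog_arm --targets "0 0 0 0 0 0.015 1;0 0 0 0 0 0.03 1;0 0 0 0 0 0.045 1;0 0 0 0 0 0.06 1;0 0 0 0 0 0.075 1;0 0 0 0 0 0.09 1;0 0 0 0 0 0.105 1;0 0 0 0 0 0.12 1;0 0 0 0 0 0.135 1;0 0 0 0 0 0.15 1"

```text
clock: 10.25
eef_pos: [0.5215, -0.0788, 0.1589]
orientation: [0.121, 0.993, -0.0, 0.0]
ft_force: [-0.1, -0.3, -4.9]
opening: 0.0108
finger_force: 68.9
```

```bash
python3 v.py side b7 320 160 460 290 4; python3 go.py .5217 -.079 .128 76.2
```

```text
[-0.0002 -0.0006 -0.0008] [-0.0026 -0.0002  0.0746] t 10.3 pos [ 0.5208 -0.0787  0.1578] op 0.010448860328176098 q [-0.28  0.39  0.44  2.   -0.23  0.8   1.63] f [-1.3 -0.7 -5.6]
```

View pics/b7.png

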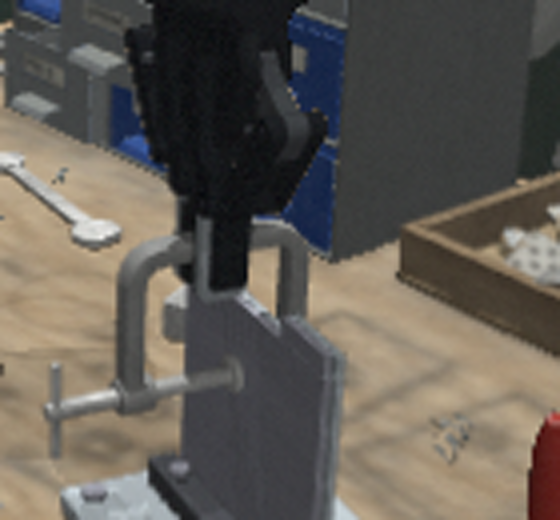

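jog_arm --targets "0 0 0 0 0 0.012 1;0 0 0 0 0 0.024 1;0 0 0 0 0 0.036 1;0 0 0 0 0 0.046 1;0 0 0 0 0 0.052 1;0 0 0 0 0 0.058 1;0 0 0 0 0 0.062 1;0 0 0 0 0 0.065 1;0 0 0 0 0 0.065 1"

```text
clock: 11.05
eef_pos: [0.5214, -0.0788, 0.1334]
orientation: [0.121, 0.993, -0.0, -0.0]
ft_force: [0.2, -0.1, -5.5]
opening: 0.0106
finger_force: 68.8
```

```bash
python3 go.py .5217 -.079 .128 76.2
```

```text
[-0.     -0.0001 -0.0008] [-0.0009 -0.0003  0.0134] t 11.05 pos [ 0.5214 -0.0788  0.1334] op 0.010558417963257299 q [-0.26  0.43  0.43  2.01 -0.26  0.75  1.65] f [ 0.2 -0.1 -5.5]
```

Now creep down 1 mm per couple of rows, watching the force.

jog_arm --targets "0 0 0 0 0 0.0015 1;0 0 0 0 0 0.003 1;0 0 0 0 0 0.0045 1;0 0 0 0 0 0.006 1;0 0 0 0 0 0.0075 1;0 0 0 0 0 0.0075 1"

```text
clock: 11.55
eef_pos: [0.5214, -0.0788, 0.1304]
orientation: [0.121, 0.993, 0.0, -0.0]
ft_force: [0.3, -0.1, -4.1]
opening: 0.0107
finger_force: 68.8
```

jog_arm --targets "0 0 0 0 0 0.001 1;0 0 0 0 0 0.002 1;0 0 0 0 0 0.003 1;0 0 0 0 0 0.003 1"

```text
clock: 11.88
eef_pos: [0.5216, -0.0789, 0.1294]
orientation: [0.121, 0.993, 0.0, 0.0]
ft_force: [-0.1, -0.1, -3.6]
opening: 0.0105
finger_force: 68.9
```

jog_arm --targets "0 0 0 0 0 0.001 1;0 0 0 0 0 0.002 1;0 0 0 0 0 0.003 1;0 0 0 0 0 0.003 1"

```text
clock: 12.22
eef_pos: [0.522, -0.0789, 0.1286]
orientation: [0.121, 0.993, 0.0, 0.001]
ft_force: [-0.7, 0.2, 1.2]
opening: 0.0103
finger_force: 69.5
```

jog_arm --targets "0 0 0 0 0 0 0.85;0 0 0 0 0 0 0.82;0 0 0 0 0 0 0.78;0 0 0 0 0 0 0.74;0 0 0 0 0 0 0.68;0 0 0 0 0 0 0.6;0 0 0 0 0 0 0.5;0 0 0 0 0 0 0.5;0 0 0 0 0 0 0.5"

```text
clock: 12.97
eef_pos: [0.5215, -0.0788, 0.1281]
orientation: [0.121, 0.993, 0.0, 0.0]
ft_force: [0.1, 0.1, 0.0]
opening: 0.0427
finger_force: 0.0
```

```bash
python3 v.py side b8 320 160 460 290 4; python3 go.py .5217 -.079 .128 76.2
```

```text
[ 0.     -0.     -0.0008] [-0.0008 -0.0003  0.0002] t 13.0167 pos [ 0.5214 -0.0788  0.1281] op 0.042500580415544574 q [-0.26  0.44  0.42  2.02 -0.26  0.74  1.66] f [-0.4  0.2  0.7]
```

View pics/b8.png

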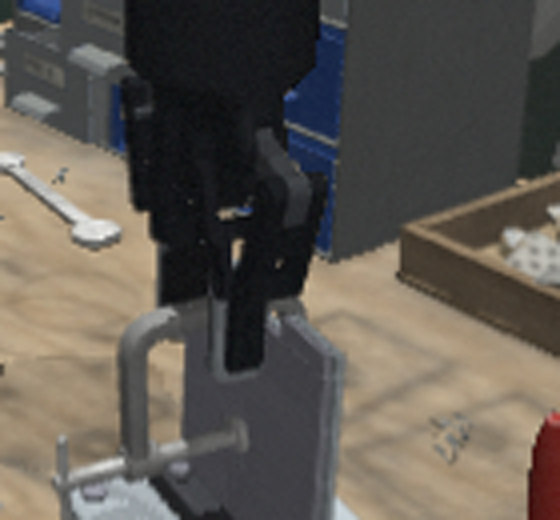

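jog_arm --targets "0 0 0 0 0 -0.015 0.5;0 0 0 0 0 -0.03 0.5;0 0 0 0 0 -0.05 0.5;0 0 0 0 0 -0.08 0.5;0 0 0 0 0 -0.12 0.5;0 0 0 0 0 -0.17 0.5;0 0 0 0 0 -0.23 0.5;0 0 0 0 0 -0.3 0.5;0 0 0 0 0 -0.3 0.5;0 0 0 0 0 -0.3 0.5"

```text
clock: 13.85
eef_pos: [0.5226, -0.079, 0.2508]
orientation: [0.121, 0.993, 0.001, 0.002]
ft_force: [0.0, 0.6, 0.2]
opening: 0.0428
finger_force: 0.0
```

```bash
python3 v.py side b9 320 160 460 290 4; python3 go.py .5217 -.079 .128 76.2
```

```text
[ 0.0003  0.0006 -0.0008] [ 3.000e-04 -9.000e-04  3.032e-01] t 13.9 pos [ 0.5217 -0.0787  0.2493] op 0.04269344353942505 q [-0.32  0.26  0.49  1.93 -0.15  0.98  1.56] f [-0.8 -0.4 -0.5]
```

View pics/b9.png

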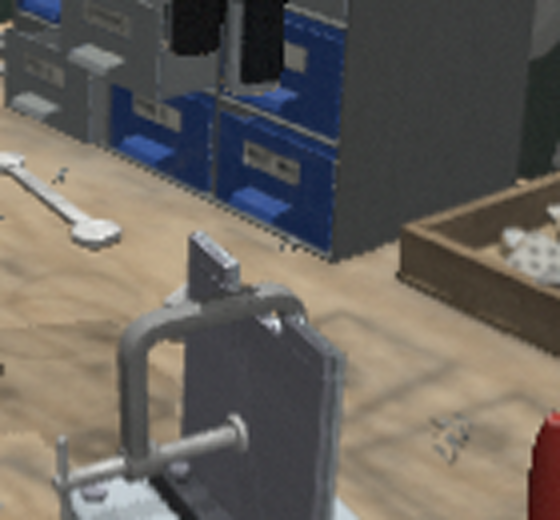

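```bash
python3 -c "
from workcell import *
print(close_job())"
```

```text
the job is handed in; nothing more can be done
None
```

The C-clamp is off its stand and sits astride the plates in the notch, with its screw on the near side and its back on the notch floor. It was let go only once resting, and the job was handed in at about 14 s with the gripper clear and the bystanders untouched.

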